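# Bring the sample carriage to its stop and hold the index pin out

## Task

With the index pin still down in the sample disc, slide the carriage along its rail until it rests against the stop block. Then pull the black knob of the sprung index pin straight up as far as it goes and keep holding it there, with the carriage still against the stop, so that a colleague can turn the disc: finish while holding the knob up, do not let it go. Leave the glassware, boxes and dishes around the rail where they stand.

Things in the scene. Friction and masses are not known exactly. Their poses are not given: they have to be found in the camera images.
- rail: Fixed steel slide rail, base 110 mm wide, 340 mm long; the carriage slides along its own +y, towards the stop. Origin: centre of its underside on the bench; z up. Another place and yaw each time. The stop is a dark steel block at its +y end, 100 mm wide, 20 mm thick, 62 mm tall; the other end has only a low cap, 50 mm wide, 26 mm tall.
- stop_face (a point): Top edge of the stop block's face that the carriage comes to rest against: on the rail's centre line, 140 mm along the rail's +y from its origin, 62 mm above the bench.
- carriage (a joint): Position of the carriage on the rail, m: 0 at the end away from the stop, 0.120 against the stop, growing along the rail's +y. It slides with about 4 N of friction and a drag of 15 N per m/s, and stays where it is left.
- disc_mid (a point): Centre of the top of the white sample disc (96 mm across, 57 mm above the bench), which lies on the middle of the carriage, an aluminium plate 100 mm wide across the rail, 160 mm long, 18 mm thick, top 44 mm above the bench. On the rail's centre line.
- handle_top (a point): Centre of the top edge of the carriage's handle: an upright grey plastic tab fixed at the end away from the stop, 14 mm thick along the slide, 40 mm wide across it, top 108 mm above the bench, free on all sides for its upper 50 mm; on the rail's centre line, 70 mm behind the disc's centre. It can be pinched from above or pushed.
- index_knob: Black round pull knob of the index pin, on the carriage near its stop end: 24 mm across, 26 mm tall, with a 27 mm rim on its top 5 mm. Origin: centre of its underside, 106 mm above the bench while the pin is seated; z up, the pull direction. On the rail's centre line, 38 mm from the disc's centre towards the stop, 108 mm from the handle tab. It needs no turning.
- barrel_foot (a point): Foot of the brass barrel, 16 mm across and 18 mm tall, that guides the pin under the knob: on top of the steel bracket arm (34 mm wide across the rail, 88 mm above the bench), straight below the knob. The arm's column stands on the stop side.
- plunger (a joint): How far the index pin is pulled up, m: 0 seated (its end 8 mm deep in a hole in the disc), 0.016 fully back against its inner stop. The spring takes about 5 N to start and 11 N fully back, and pulls the pin home when let go. Nothing latches it.
- beaker: Bystander, not needed: an empty clear glass beaker, 60 mm across, 80 mm tall, beside the rail's far side near the stop end. Origin: centre of its underside.
- slide_tray: Bystander, not needed: a white open tray, 75 x 100 x 30 mm, beside the rail's far side. Origin: centre of its underside.
- petri_dish: Bystander, not needed: a closed white petri dish, 62 mm across, 16 mm tall, beside the rail's near side. Origin: centre of its underside.
- slide_box: Bystander, not needed: a closed cardboard box, 30 x 85 x 32 mm, beside the rail's near side. Origin: centre of its underside.
- media_bottle: Bystander, not needed: a capped red media bottle, 70 mm across, 150 mm tall, to the robot's left. Origin: centre of its underside.
- flask: Bystander, not needed: a clear conical flask, 96 mm across, 140 mm tall, to the robot's right. Origin: centre of its underside.
- reagent_jar: Bystander, not needed: an amber glass jar, 52 mm across, 85 mm tall, to the robot's right. Origin: centre of its underside.

How it is judged:
By the outcome, as a careful person would: the job done as asked, in the order asked, and still so for the second after the job is handed in, while the arm keeps its last pose, push and grip.
It also fails if it takes over 43 s, if anything falls off the work surface, if the arm or the gripper's body presses on something with over 40 N, if the wrist force passes 120 N, or if a joint passes its speed limit or range.

## Robot

A 6-joint arm with a two-finger parallel gripper is mounted at the origin on the work surface. World frame = base frame: x ahead of the robot, y to its left, z up, the work surface at z = 0. Lengths are in mm, angles in rad, forces in N, time in s.
With the tool pointing down it reaches from about 350 to 925 mm from the base axis. Payload 6.4 kg.
Tool frame: the origin (TCP) lies on the centre line of the jaws, within the pads' length; the fingertips stand 22 mm ahead of it and the grasp point (between the pads) lies 3 mm ahead of it; z points along the fingers, y is the line along which they close (so a half turn about z gives the same grasp; the last joint's range is limited). The gripper opens to 85 mm and grips with 20 to 120 N. Pads are 22 mm wide; open, the fingers measure 114 mm over their backs; the gripper's body (76 mm by 85 mm) begins 54 mm behind the grasp point. The pads swing forward as they close: fully open they stand 13 mm farther back than shut.
Start: joints at [-0.174, 0.245, 1.558, -0, 1.339, -0.174], TCP at [650.011, 0.004, 253.29] pointing down, gripper open.
Joint ranges: [-3.13, 3.13], [-1.02, 2.26], [0.13, 2.54], [-0.95, 4.09], [0.21, 2.88], [-2.74, 2.74]. Speed limits (rad/s): [2.57, 2.57, 3.14, 3.14, 3.14, 3.14].

## Interface

Orientations are given as a unit quaternion [x, y, z, w].
In Python, from bench import sensors, optics, job gives the robot as it stands. The module is installed in compiled form; this text tells all that it offers.
- The arm moves only by the shell command python3 -m creep 'ROWS' [OPENING] [FORCE]. ROWS is text: rows parted by semicolons, each of 4 numbers parted by spaces: the shift along the tool's x, y, z in units of 50 mm (1.0 is 50 mm), then the turn about the tool's z in units of 8 degrees (1.0 is 8 degrees). In form: dx dy dz twist; .... A call has 1 to 8 rows; each row is the pose to reach, as a shift and turn from the pose commanded when the call began, along the tool's axes at that moment; what a row does not reach only later rows make up. A row lasts 1/10 s, in which the tool goes at most 50 mm and 8.59 degrees, less where a joint would pass 70% of its speed; a pose out of reach is approached as far as the arm can. A call with a gripper value outside its range is refused whole. OPENING is the opening in per cent of the stroke, from 0 (shut) to 100 (fully open), set as the call begins (- or left out, the last holds). The fingers move at their own pace and stop on an object; FORCE is the grip in N (left out, the last holds). Time passes only in rows, so rows that repeat a pose let the fingers close. It gives the time, the measured TCP pose, the force, the opening and the grip force at its end, in the units of the state.
- sensors.get_state(): the state, without advancing time (a new reading comes with each control period).
- optics.capture(name): name is "scene" or "side" or "wrist"; returns the picture (384x512x3 uint8, red, green, blue); there is no depth.
- optics.calibration(name): a dict with "mtx" (3x3 intrinsics, pixels), "R" (3x3) and "t" (3): a world point X has camera coordinates R X + t. Camera axes: x right, y down, z forward; pixel columns grow to the right and rows downward; lengths in mm; the calibration is good to about 2 mm. The wrist camera is an equidistant fisheye: a pixel r from the principal point sees the ray r / f radians off the axis. A picture is of the moment at which its call begins: read the wrist's pose just before it. calibration takes no time and is no camera call; for the wrist camera it gives the pose at the moment of the call.
- job.sign_off(): hands the job in; it is judged then, once.
The state is a dict: "clock": time; "joints": joint angles; "qd": joint speeds; "joint_torque": joint torques, N m; "eef_pos": TCP position; "orientation": TCP orientation; "force": force on the tool from outside, world axes, zero at the start; "ft_torque": the same for the moment, N m; "gripper_width": finger opening in mm; "grasp_force": force on a finger pad.
Only numpy, scipy, OpenCV 4.12 (cv2) and the standard library are available. Lean on these libraries where they do the work, as an engineer would, in place of code of your own. Each camera call takes 0.05 s, during which the arm holds its last target. There are 200 camera calls.

## Working session

There is one attempt and no reset: what is moved stays moved. The work goes in short steps, Python scripts to look and compute and a shell command to move; the robot and the scene stay as the last step left them, time stands still between calls to the robot, and variables do not carry over. Pictures are saved under pics/ and viewed, at most 10 in all, crops included, and the job is handed in when it is done.

```bash
mkdir -p pics
python3 - <<'E'
from bench import sensors, optics
import cv2
for n in ("scene","side"):
    cv2.imwrite(f"pics/{n}0.png",cv2.resize(optics.capture(n)[:,:,::-1],(800,600),interpolation=cv2.INTER_CUBIC))
    c=optics.calibration(n);print(n,c)
s=sensors.get_state();print(s)
E
```

```text
scene {'mtx': array([[354.18186052,   0.        , 251.99298846],
       [  0.        , 354.18186052, 194.39849611],
       [  0.        ,   0.        ,   1.        ]]), 'R': array([[ 0.0257797 ,  0.99961921,  0.00984047],
       [ 0.80764398, -0.0150258 , -0.58947894],
       [-0.58910662,  0.02314419, -0.8077238 ]]), 't': array([  -6.92009798, -387.05670669, 1416.38848419])}
side {'mtx': array([[478.13112689,   0.        , 260.99659379],
       [  0.        , 478.13112689, 191.41794616],
       [  0.        ,   0.        ,   1.        ]]), 'R': array([[-0.7693761 , -0.63874738, -0.00788679],
       [-0.48367459,  0.59056584, -0.64598056],
       [ 0.41727606, -0.49318736, -0.76331312]]), 't': array([ 444.93925751,  303.73780127, 1361.57489864])}
{'clock': 0.1, 'joints': array([-1.74120090e-01,  2.45747562e-01,  1.55887161e+00,  1.38228563e-05,
        1.33870408e+00, -1.74130025e-01]), 'qd': array([ 0.00081449,  0.0002897 , -0.00019216,  0.00042728, -0.00120086,
        0.00029484]), 'joint_torque': array([-3.55783277e-04, -4.30672574e+01, -3.27129292e+01, -1.74035663e-04,
        2.81168803e-03, -2.06976699e-05]), 'eef_pos': array([6.49545700e+02, 7.59359776e-02, 2.52299377e+02]), 'orientation': array([ 7.07104132e-01,  7.07108901e-01, -4.91096290e-04, -7.12467096e-04]), 'force': array([-0.08514211, -0.00627494, -0.19811103]), 'ft_torque': array([-0.02759227,  0.0025246 , -0.01248491]), 'grasp_force': 0.0, 'gripper_width': 85.47574561890453}
```

View pics/scene0.png

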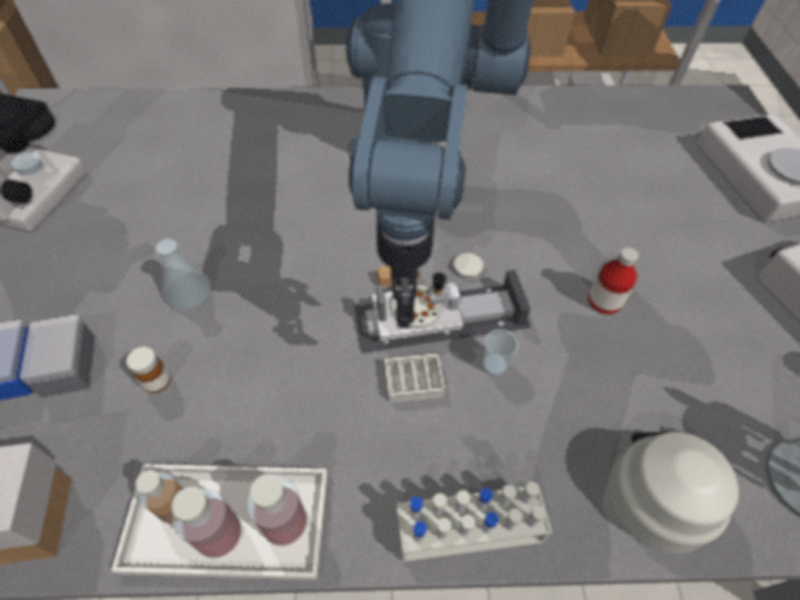

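View pics/side0.png

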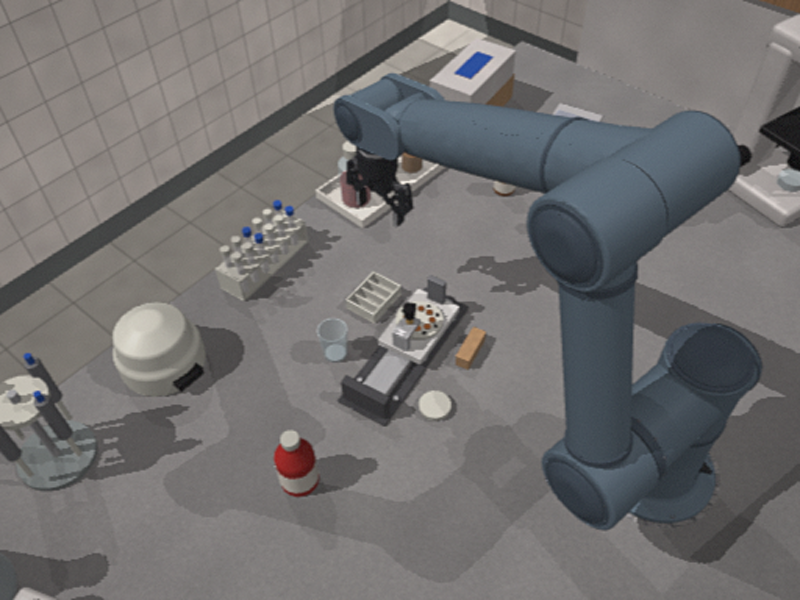

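The scene view (800x600) shows the rail around (440,310), with its stop on the right at (517,298). In the side view the rail runs from (455,300) to the stop at (370,395), and the knob is at about (410,312). I'll enlarge both crops.

Run:
```python
from bench import optics
import cv2
# crops: scene x 220-350,y 160-257 ; side x 210-310,y170-275
a=optics.capture("side")[170:275,205:315];cv2.imwrite("pics/side1.png",cv2.resize(a[:,:,::-1],None,fx=5.5,fy=5.5,interpolation=cv2.INTER_CUBIC))
a=optics.capture("scene")[160:240,220:350];cv2.imwrite("pics/scene1.png",cv2.resize(a[:,:,::-1],None,fx=6,fy=6,interpolation=cv2.INTER_CUBIC))
```

```text
(no output)
```

View pics/side1.png

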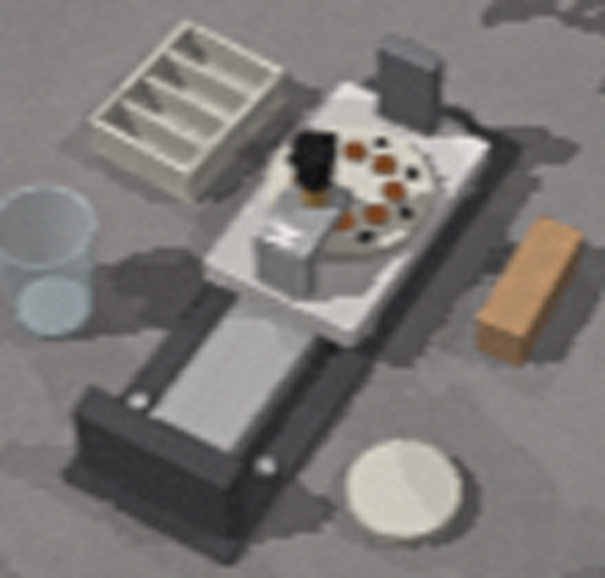

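View pics/scene1.png

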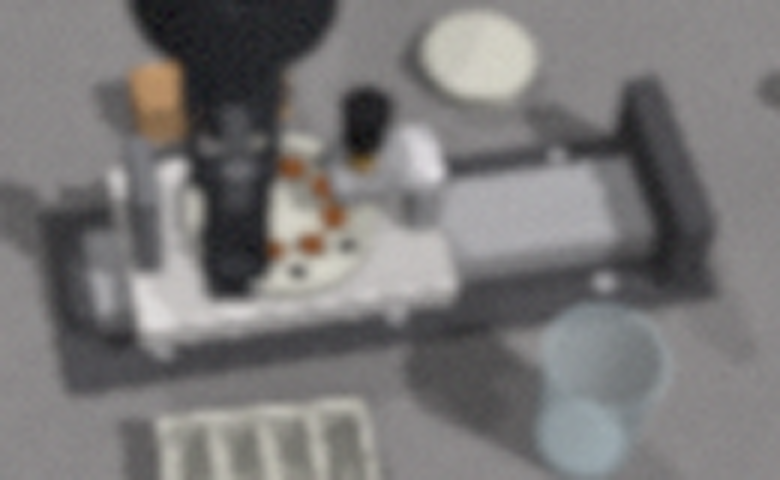

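Both crops resolve the stop's top corners, the carriage plate corners, the handle top and the knob top. I'll fit the rail pose and carriage position to these points.

```bash
cat > fit.py <<'E'
from bench import optics
import numpy as np, json
from scipy.optimize import least_squares
C={n:optics.calibration(n) for n in("scene","side")}
def proj(n,X):
    c=C[n];p=c["mtx"]@(c["R"]@X+c["t"]);return p[:2]/p[2]
# (cam, u,v crop px, rail x, y, z, moves with carriage)
P=[("side",90,388,50,140,62,0),("side",245,460,-50,140,62,0),("side",78,408,50,160,62,0),("side",235,487,-50,160,62,0),
("side",411,50,0,-70,108,1),("side",315,143,0,38,132,1),("side",314,203,0,38,88,1),
("side",345,85,50,-80,44,1),("side",490,145,-50,-80,44,1),("side",205,270,50,80,44,1),("side",350,332,-50,80,44,1),
("scene",625,85,-50,140,62,0),("scene",655,75,-50,160,62,0),("scene",685,235,50,140,62,0),("scene",712,225,50,160,62,0),
("scene",368,102,0,38,132,1),("scene",457,275,50,80,44,1),("scene",135,312,50,-80,44,1),
("scene",72,392,55,-170,0,0),("scene",42,215,-55,-170,0,0)]
def w(p,x,y,z,m):
    c,s=np.cos(p[2]),np.sin(p[2]);y=y+m*(p[3]-60)
    return np.array([p[0]+c*x-s*y,p[1]+s*x+c*y,z])
def res(p):
    r=[]
    for n,u,v,x,y,z,m in P:
        k,o=(5.5,(205,170)) if n=="side" else (6,(220,160))
        r.append((proj(n,w(p,x,y,z,m))-((np.array([u,v])+.5)/k-.5+o)))
    return np.array(r)
if __name__=="__main__":
    s=least_squares(lambda p:res(p).ravel(),[650,50,0.1,20],loss="soft_l1",x_scale=[10,10,.1,10])
    p=s.x;print("x y yaw q",p,np.degrees(p[2]));print(np.c_[[i for i in range(len(P))],res(p)].round(1))
    for nm,a in dict(handle=(0,-70,108,1),knob=(0,38,106,1),stop=(0,140,62,0)).items():print(nm,w(p,*a).round(1))
E
python3 fit.py
```

```text
x y yaw q [5.10267283e+02 8.76692802e+01 1.47171764e-01 9.11939068e+00] 8.432320944570705
[[ 0.  -0.1 -1.5]
 [ 1.   0.1  0.1]
 [ 2.  -1.7 -0.3]
 [ 3.  -1.7  0.2]
 [ 4.   0.1  0. ]
 [ 5.  -0.2  0.8]
 [ 6.   0.1 -1. ]
 [ 7.   0.1 -1.2]
 [ 8.   0.2 -0.2]
 [ 9.  -0.6 -1.8]
 [10.   0.5  0.3]
 [11.  -0.5 -2.1]
 [12.   0.6 -1.2]
 [13.  -0.8 -1.5]
 [14.   1.2 -0.8]
 [15.   0.  -0.5]
 [16.   0.4  0.3]
 [17.   1.   1.6]
 [18.  -0.9 -0.6]
 [19.  -0.6 -0.2]]
handle [528.  -31.9 108. ]
knob [512.2  74.9 106. ]
stop [489.7 226.2  62. ]
```

Residuals are about 1 px: rail yaw is 8.4° and the carriage sits at about 9 mm. I'll hover over the handle with the jaws closing across the rail.

```bash
python3 -m creep '-0.1 -0.4 0.1 -0.2; -0.2 -0.8 0.3 -0.4; -0.35 -1.3 0.7 -0.6; -0.5 -1.8 1.1 -0.8; -0.6 -2.2 1.5 -1.05; -0.64 -2.43 1.7 -1.05; -0.64 -2.43 1.7 -1.05; -0.64 -2.43 1.7 -1.05' 100 40
python3 - <<'E'
from bench import optics
import cv2,numpy as np
a=cv2.resize(optics.capture("side")[140:275,205:345][:,:,::-1],(560,540),interpolation=cv2.INTER_CUBIC)
w=optics.capture("wrist")[:,:,::-1]; cv2.imwrite("pics/w2.png",cv2.resize(w,(800,600))); cv2.imwrite("pics/s2.png",a)
E
```

```text
clock: 1.0
eef_pos: [529.0, -32.1, 168.8]
orientation: [0.654, 0.757, 0.0, 0.0]
force: [0.3, -0.3, 1.8]
gripper_width: 85.5
grasp_force: 0.0
```

View pics/w2.png

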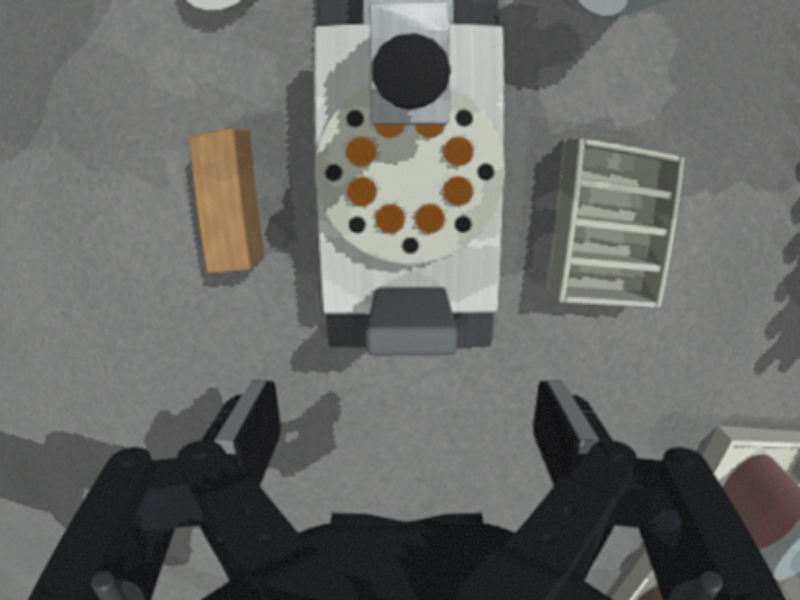

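The wrist view shows the rail vertical and centred between the fingers. The handle top's centre is at about (411,340), the knob top at about (411,70), both in 800x600 pixels. I'll convert these using their known heights.

```bash
cat > wr.py <<'E'
from bench import optics
import numpy as np
def ray(u,v,z):
    c=optics.calibration("wrist");M=c["mtx"]
    d=np.array([u*.64+(-.18)-M[0,2],v*.64-.18-M[1,2]]);r=np.hypot(*d);th=r/M[0,0]
    q=np.r_[d/r*np.sin(th),np.cos(th)];o=-c["R"].T@c["t"];q=c["R"].T@q
    return o+q*(z-o[2])/q[2]
E
python3 - <<'E'
from wr import ray
from bench import sensors
import numpy as np
s=sensors.get_state();print(s["eef_pos"],s["clock"])
h=ray(411,340,108);k=ray(411,70,132);d=k-h
print(h,k,np.hypot(*d[:2]),np.degrees(np.arctan2(-d[0],d[1])))
for u,v in((374,328),(456,328),(366,353),(456,353)):print(ray(u,v,108))
E
```

```text
[529.82696663 -32.13470097 169.52384184] 1.1
[530.90499715 -29.84529501 108.        ] [514.85313036  75.65191816 132.        ] 106.71140714929133 8.651449929985885
[514.55722173 -26.67370166 108.        ]
[549.02492324 -21.64289817 108.        ]
[512.52489989 -38.81289614 108.        ]
[551.19310723 -33.17328158 108.        ]
```

The wrist estimate agrees within about 2 mm. I'll go down and pinch.

```bash
python3 -m creep '0.04 0 0.3 0; 0.04 0 0.6 0; 0.04 0 0.9 0; 0.04 0 1.2 0; 0.04 0 1.45 0; 0.04 0 1.45 0' - 40
python3 -m creep '0 0 0 0; 0 0 0 0; 0 0 0 0; 0 0 0 0; 0 0 0 0; 0 0 0 0; 0 0 0 0; 0 0 0 0' 20 40
```

```text
clock: 1.7
eef_pos: [526.5, -29.6, 93.0]
orientation: [0.653, 0.757, -0.001, -0.002]
force: [-0.9, -0.1, 1.5]
gripper_width: 85.6
grasp_force: 0.0
clock: 2.5
eef_pos: [531.4, -30.0, 97.5]
orientation: [0.653, 0.757, 0.003, 0.003]
force: [12.6, 3.6, -4.3]
gripper_width: 39.4
grasp_force: 44.7
```

Handle gripped (39.4 mm). Now I'll slide it towards the stop, shifting the tool slightly to relieve the side load.

```bash
python3 -m creep '0.1 0.04 0 0; 0.25 0.06 0 0; 0.4 0.06 0 0; 0.55 0.06 0 0; 0.7 0.06 0 0; 0.85 0.06 0 0; 1.0 0.06 0 0; 1.1 0.06 0 0'
python3 -m creep '0.15 0 0 0; 0.3 0 0 0; 0.45 0 0 0; 0.6 0 0 0; 0.7 0 0 0; 0.8 0 0 0; 0.86 0 0 0; 0.9 0 0 0'
```

```text
clock: 3.3
eef_pos: [523.3, 24.1, 97.5]
orientation: [0.653, 0.757, -0.001, 0.001]
force: [-8.2, -6.2, 10.4]
gripper_width: 39.3
grasp_force: 46.2
clock: 4.1
eef_pos: [516.4, 68.6, 97.5]
orientation: [0.653, 0.757, -0.001, 0.001]
force: [-10.5, -6.0, 11.9]
gripper_width: 38.6
grasp_force: 46.4
```

```bash
python3 -m creep '0.06 -0.03 0 0; 0.12 -0.03 0 0; 0.16 -0.03 0 0; 0.2 -0.03 0 0; 0.2 -0.03 0 0'
python3 -m creep '0.03 0 0 0; 0.06 0 0 0; 0.08 0 0 0; 0.1 0 0 0; 0.1 0 0 0'
```

```text
clock: 4.6
eef_pos: [514.8, 78.8, 97.5]
orientation: [0.653, 0.757, 0.0, 0.001]
force: [-2.3, -3.9, 7.2]
gripper_width: 39.1
grasp_force: 45.9
clock: 5.1
eef_pos: [514.4, 81.4, 97.5]
orientation: [0.653, 0.757, -0.001, 0.003]
force: [-3.0, -15.5, 6.7]
gripper_width: 39.9
grasp_force: 45.8
```

```bash
python3 -m creep '0.03 0 0 0; 0.06 0 0 0; 0.06 0 0 0; 0.06 0 0 0'
python3 - <<'E'
from bench import optics
import cv2
a=optics.capture("side")[180:270,205:315];cv2.imwrite("pics/side3.png",cv2.resize(a[:,:,::-1],None,fx=6,fy=6,interpolation=cv2.INTER_CUBIC))
E
```

```text
clock: 5.5
eef_pos: [514.3, 81.6, 97.4]
orientation: [0.653, 0.757, -0.003, 0.005]
force: [-1.5, -27.4, 5.6]
gripper_width: 39.2
grasp_force: 45.6
```

View pics/side3.png

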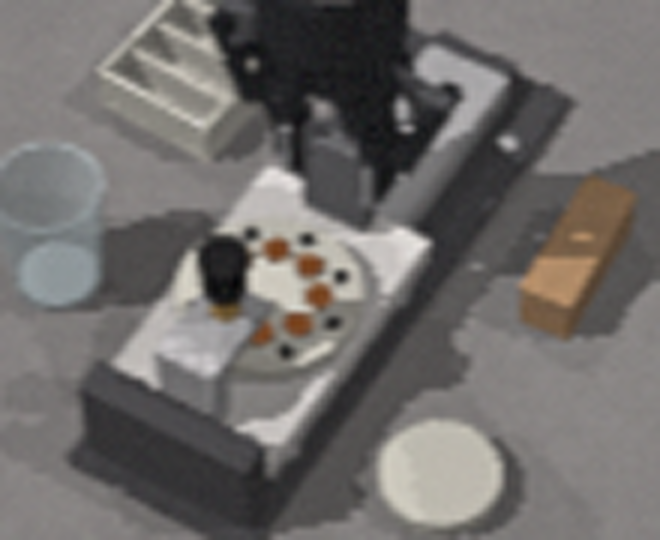

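The picture shows the plate's end at the stop block, with its edge reaching the block around (265,450). The reading is no longer changing and the push is 27 N, so the carriage is against the stop. I'll ease off, release, rise and go over the knob.

```bash
python3 -m creep '-0.06 0 0 0; -0.1 0 0 0; -0.1 0 0 0'
python3 -m creep '0 0 0 0; 0 0 0 0; 0 0 0 0; 0 0 0 0; 0 0 -0.4 0; 0 0 -0.8 0; 0 0 -1.2 0; 0 0 -1.5 0' 75 60
python3 -m creep '0.3 0 0 0; 0.7 0 0 0; 1.1 0 0 0; 1.5 0 0 0; 1.8 0 0 0; 2.0 0 0 0; 2.0 0 0 0; 2.0 0 0 0'
python3 - <<'E'
from bench import optics
import cv2
cv2.imwrite("pics/w4.png",cv2.resize(optics.capture("wrist")[:,:,::-1],(800,600)))
E
```

```text
clock: 5.85
eef_pos: [514.3, 81.3, 97.5]
orientation: [0.653, 0.757, 0.0, 0.001]
force: [-1.7, -2.5, 7.3]
gripper_width: 39.2
grasp_force: 45.9
clock: 6.65
eef_pos: [513.5, 82.1, 172.0]
orientation: [0.653, 0.757, 0.0, 0.0]
force: [0.5, 0.2, 0.5]
gripper_width: 64.2
grasp_force: 0.0
clock: 7.45
eef_pos: [498.5, 180.9, 170.5]
orientation: [0.653, 0.757, -0.0, -0.0]
force: [-0.1, -0.0, -0.3]
gripper_width: 64.2
grasp_force: 0.0
```

View pics/w4.png

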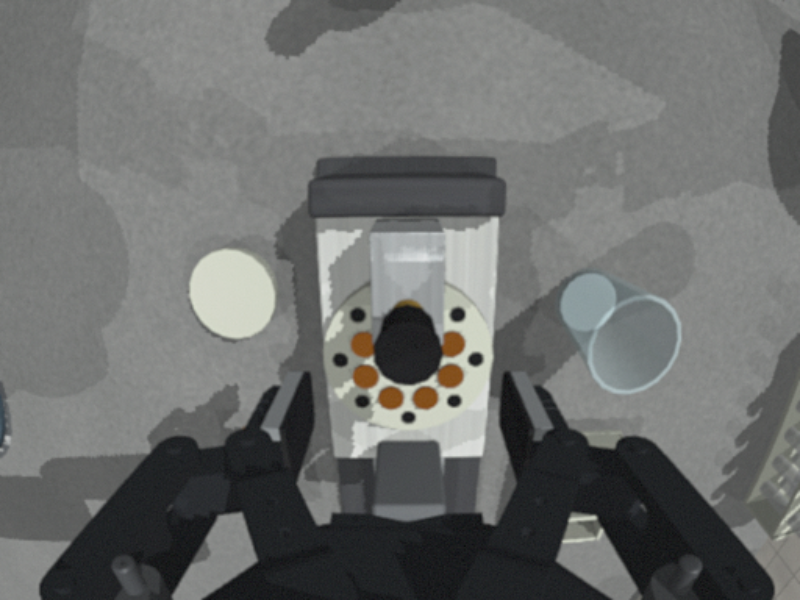

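The view shows the plate end at the stop's face (row 217) and the knob's top circle centred at about (408,350). The beaker and dish stand where they were.

Run:
```python
from wr import ray
from bench import sensors
import numpy as np
s=sensors.get_state();e=s["eef_pos"];k=ray(408,350,132)
y=np.radians(8.5);ty=np.array([np.cos(y),np.sin(y)]);tx=np.array([-np.sin(y),np.cos(y)])
d=(k-e)[:2];print(e,k,ray(442,350,132),"dx,dy units",d@tx/50,d@ty/50)
```

```text
[498.65274866 180.56096353 170.64664948] [497.39352322 188.3380028  132.        ] [510.1247231 190.170432  132.       ] dx,dy units 0.15755481156018777 -0.0019174870012129848
```

```bash
python3 -m creep '0.14 0 0 0; 0.14 0 0.3 0; 0.14 0 0.6 0; 0.14 0 0.85 0; 0.14 0 1.06 0; 0.14 0 1.06 0'
python3 -m creep '0 0 0 0; 0 0 0 0; 0 0 0 0; 0 0 0 0; 0 0 0 0; 0 0 0 0; 0 0 0 0; 0 0 0 0' 10 60
```

```text
clock: 8.1
eef_pos: [496.1, 187.5, 115.3]
orientation: [0.654, 0.757, -0.002, -0.001]
force: [0.1, 0.6, 0.8]
gripper_width: 64.3
grasp_force: 0.0
clock: 8.9
eef_pos: [497.9, 187.9, 118.7]
orientation: [0.653, 0.757, 0.0, 0.0]
force: [-2.3, -0.9, 6.2]
gripper_width: 24.2
grasp_force: 58.4
```

The jaws are on the 24 mm body under the rim. Now I'll pull up.

```bash
python3 -m creep '0.02 0 -0.04 0; 0.04 0 -0.1 0; 0.04 0 -0.16 0; 0.04 0 -0.22 0; 0.04 0 -0.28 0; 0.04 0 -0.32 0; 0.04 0 -0.32 0; 0.04 0 -0.32 0' - 70
python3 -m creep '0 0 -0.04 0; 0 0 -0.06 0; 0 0 -0.06 0; 0 0 -0.06 0'
```

```text
clock: 9.7
eef_pos: [497.7, 188.1, 132.2]
orientation: [0.653, 0.757, -0.001, 0.002]
force: [6.0, -7.3, -10.7]
gripper_width: 23.8
grasp_force: 69.0
clock: 10.1
eef_pos: [497.7, 188.1, 135.0]
orientation: [0.653, 0.757, -0.001, 0.002]
force: [7.9, -6.9, -12.2]
gripper_width: 23.8
grasp_force: 69.3
```

```bash
python3 -m creep '0 -0.02 -0.04 0; 0 -0.02 -0.06 0; 0 -0.02 -0.06 0; 0 -0.02 -0.06 0'
python3 -m creep '0 0 -0.04 0; 0 0 -0.04 0; 0 0 -0.04 0; 0 0 -0.04 0'
```

```text
clock: 10.5
eef_pos: [497.4, 187.9, 135.4]
orientation: [0.654, 0.757, 0.001, 0.003]
force: [22.1, -3.5, -32.4]
gripper_width: 24.0
grasp_force: 70.4
clock: 10.9
eef_pos: [497.2, 187.9, 135.5]
orientation: [0.654, 0.757, 0.001, 0.003]
force: [28.9, -2.2, -45.0]
gripper_width: 23.8
grasp_force: 71.2
```

That is the inner stop: the height holds while the force climbs. I'll ease back to a moderate pull, keep a slight push towards the stop and check.

```bash
python3 -m creep '0.02 0.03 0.03 0; 0.04 0.04 0.05 0; 0.04 0.04 0.05 0; 0.04 0.04 0.05 0; 0.04 0.04 0.05 0'
python3 - <<'E'
from bench import optics
import cv2,numpy as np
a=optics.capture("side")[150:270,205:315];w=optics.capture("wrist")
A=cv2.resize(a[:,:,::-1],(400,436),interpolation=cv2.INTER_CUBIC);W=cv2.resize(w[:,:,::-1],(400,300))
W=cv2.copyMakeBorder(W,0,136,0,0,cv2.BORDER_CONSTANT);cv2.imwrite("pics/end.png",np.hstack([A,W]))
E
```

```text
clock: 11.4
eef_pos: [497.6, 188.2, 135.2]
orientation: [0.653, 0.757, -0.003, 0.002]
force: [12.1, -14.7, -22.1]
gripper_width: 24.0
grasp_force: 71.2
```

View pics/end.png

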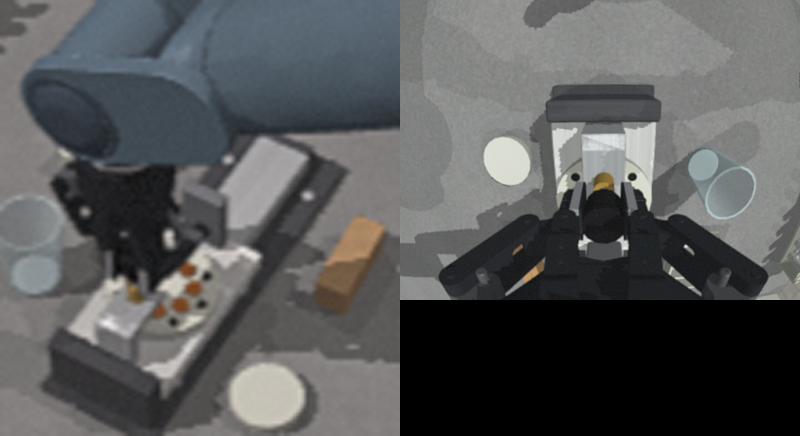

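The pictures show the knob held between the pads at (605,210), the pin drawn up, the plate at the stop and the bystanders in place. The pull is 22 N, above the 11 N spring, with a 15 N push towards the stop.

```bash
python3 -c "from bench import job;print(job.sign_off())"
```

```text
the job is handed in; nothing more can be done
None
```

The carriage is against the stop, the index knob is being held fully up against its inner stop, and the job was handed in at about 11.5 s; sign-off gave no verdict.

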